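# Kit a matching pair of grab handles and shut the box

## Robot

A 6-joint arm with a two-finger parallel gripper is mounted at the origin on the work surface. World frame = base frame: x ahead of the robot, y to its left, z up, the work surface at z = 0. Lengths are in mm, angles in rad, forces in N, time in s.
With the tool pointing down it reaches from about 350 to 875 mm from the base axis. Payload 4.2 kg.
Tool frame: the origin (TCP) lies between the finger pads; the fingertips stand 25 mm ahead of it and the grasp point (between the pads) lies 6 mm ahead of it; z points along the fingers, y is the line along which they close (so a half turn about z gives the same grasp; the last joint's range is limited). The gripper opens to 85 mm and grips with 20 to 120 N. Pads are 22 mm wide; open, the fingers measure 114 mm over their backs; the gripper's body (76 mm by 85 mm) begins 54 mm behind the grasp point. The pads swing forward as they close: fully open they stand 13 mm farther back than shut.
Start: joints at [-1.021, 0.385, 0.008, 0, -1.194, -0.259], TCP at [179.215, -598.733, 256.312] pointing down, gripper open.
Joint ranges: [-3.14, 3.14], [-1.21, 2.06], [-1.07, 1.41], [-3.16, 2.05], [-2.99, -0.16], [-3.1, 3.1]. Speed limits (rad/s): [2.79, 2.79, 3.14, 3.14, 3.14, 3.14].

## Interface

Orientations are given as a unit quaternion [x, y, z, w].
In Python, from bench import read_state, get_image, job_done gives the robot as it stands.
- The arm moves only by the tool play_rows, never from a script. Its argument "series" is a list of rows, each a list of 6 numbers: the shift along the world's x, y, z in mm, then the turn, a rotation vector about the world's x, y, z in units of 6 degrees (1.0 is 6 degrees). A call has 1 to 20 rows; each row shifts and turns the commanded pose from where the row before left it; what a row does not reach is not made up. A row lasts 1/12 s, in which the tool goes at most 41.7 mm and 7.16 degrees, less where a joint would pass 70% of its speed; a pose out of reach is approached as far as the arm can. A call is refused whole if a number of a shift passes 41.7 or a number of a turn 1, either way. A call with a gripper value outside its range is refused whole. "gripper" is the opening, from 0 (shut) to 1 (fully open), set as the call begins (left out, the last holds). The fingers move at their own pace and stop on an object; the grip force is fixed at half the most. Time passes only in rows, so rows that do not move let the fingers close. It gives the time, the measured TCP pose, the force, the opening and the grip force at its end, in the units of the state.
- read_state(): the state, without advancing time (a new reading comes with each control period).
- get_image(name): name is "scene" or "top" or "wrist"; returns a dict with "image" (384x512x3 uint8, red, green, blue), "fx", "fy", "cx", "cy" (pixels), "eye" and "rotation" of the camera in the world. Camera axes: x right, y down, z forward; pixel columns grow to the right and rows downward; lengths in mm; the calibration is good to about 2 mm. A picture is of the moment at which its call begins. There is no depth.
- job_done(): hands the job in; it is judged then, once.
The state is a dict: "clock": time; "joints": joint angles; "joint_vel": joint speeds; "joint_efforts": joint torques, N m; "position": TCP position; "ee_rot": TCP orientation; "contact_force": force on the tool from outside, world axes, zero at the start; "wrist_torque": the same for the moment, N m; "gripper_width": finger opening in mm; "grasp_force": force on a finger pad.
Only numpy, scipy, OpenCV 4.12 (cv2) and the standard library are available. Lean on these libraries where they do the work, as an engineer would, in place of code of your own. Each camera call takes 0.05 s, during which the arm holds its last target. There are 200 camera calls.

## Task

Four black grab handles lie on the cutting table, and only two of them are the same size (130 mm; the others are shorter and longer). Drop that matching pair from above into the open bay of the plywood hardware box so that they lie side by side, then slide the orange cover fully shut over them. Leave the other two handles, the thread cones, tape, mug, screwdriver and tin where they are.

Things in the scene. Friction and masses are not known exactly. Their poses are not given: they have to be found in the camera images.
- handle_pair_a: Black grab handle for a case, 130 mm long (one of the matching pair), 24 wide, 45 high, about 0.12 kg, standing on two steel feet on the table. A bridge 22 mm wide and 14 deep runs along its top, on a leg 14 mm thick near each end; the rest below the bridge is open. Origin: its centre, 22.5 mm above its underside; x along its length, z up; its two ends are alike.
- handle_pair_b: Black grab handle for a case, 130 mm long (one of the matching pair), 24 wide, 45 high, about 0.12 kg, standing on two steel feet on the table. A bridge 22 mm wide and 14 deep runs along its top, on a leg 14 mm thick near each end; the rest below the bridge is open. Origin: its centre, 22.5 mm above its underside; x along its length, z up; its two ends are alike.
- handle_short: Black grab handle for a case, 100 mm long (look-alike of another size), 24 wide, 45 high, about 0.12 kg, standing on two steel feet on the table. A bridge 22 mm wide and 14 deep runs along its top, on a leg 14 mm thick near each end; the rest below the bridge is open. Origin: its centre, 22.5 mm above its underside; x along its length, z up; its two ends are alike.
- handle_long: Black grab handle for a case, 160 mm long (look-alike of another size), 24 wide, 45 high, about 0.12 kg, standing on two steel feet on the table. A bridge 22 mm wide and 14 deep runs along its top, on a leg 14 mm thick near each end; the rest below the bridge is open. Origin: its centre, 22.5 mm above its underside; x along its length, z up; its two ends are alike.
- box: Plywood box fixed to the table, 321 x 196 mm. Origin: on the table under the centre of the open bay; z up. Bay inside: 150 mm along x, 180 along y; walls 8 thick, 68 high at front and back, 78 at the sides (they guide the cover). Behind the bay (+x, away from the robot) a closed deck 66 high, 155 long, carries the open cover.
- bay_floor (a point): Centre of the bay's inner floor, 8 mm above the table, axes as the box's. Room under the closed cover: 60 mm, so the handles fit side by side, not one on the other.
- cover (a joint): Position in m of the box's flat orange cover (156 mm along x, 178 along y, 6 thick, underside 68 above the table). 0: fully shut over the bay; 0.155: fully open, over the deck; starts at 0.130 to 0.155. It slides along the box's x, growing away from the robot, against 1.5 N friction, and stays where left. At value q its near edge is at x = q - 0.078 in the box frame.
- cover_rib (a point): Middle of the cover's grip, 2 mm below the grip's top and 108 mm above the table: a dark wooden rib standing on the middle of the cover, 14 mm thick along the box's x, 80 mm along its y, rising 34 mm above the cover's top. Axes as the box's; moves with the cover.
- cone_yellow: Bystander, to be left alone: yellow thread cone, 72 mm across the base, 122 tall, standing; origin at the centre of its underside.
- cone_blue: Bystander, to be left alone: blue thread cone, 72 mm across the base, 122 tall, standing; origin at the centre of its underside.
- tape_roll: Bystander, to be left alone: roll of pale tape lying flat, 100 mm across, 48 high; origin at the centre of its underside.
- mug: Bystander, to be left alone: white mug, 80 mm across, 95 tall; origin at the centre of its underside.
- screwdriver: Bystander, to be left alone: screwdriver lying on the table, 200 mm long, along its x axis; origin at the underside of its middle.
- chalk_tin: Bystander, to be left alone: flat red tin, 70 x 110 x 22 mm; origin at the centre of its underside.

How it is judged:
By the outcome, as a careful person would: the job done as asked, in the order asked, and still so for the second after the job is handed in, with the robot touching nothing.
It also fails if it takes over 64 s, if anything falls off the work surface, if the arm or the gripper's body presses on something with over 40 N, if the wrist force passes 120 N, or if a joint passes its speed limit or range.

## Working session

There is one attempt and no reset: what is moved stays moved. The work goes in short steps, Python scripts to look and compute and a tool call to move; the robot and the scene stay as the last step left them, time stands still between calls to the robot, and variables do not carry over. Pictures are saved under pics/ and viewed, at most 12 in all, crops included, and the job is handed in when it is done.

Besides the shell and the picture viewer there is one more tool, called after "Call:" as name([rows], argument=value, ...), one row to a line, values as JSON. play_rows: Moves the arm, as the interface text tells. Its arguments: {"type":"object","properties":{"series":{"type":"array","items":{"type":"array","items":{"type":"number"}}},"gripper":{"type":"number"}},"required":["series"]}

```bash
mkdir -p pics; cat > h.py <<'E'
import numpy as np, cv2
from bench import read_state, get_image, job_done
def ray(c,u,v,z):
    d=np.array(c["rotation"])@np.array([(u-c["cx"])/c["fx"],(v-c["cy"])/c["fy"],1.])
    e=np.array(c["eye"]); return e+d*(z-e[2])/d[2]
def proj(c,p):
    q=np.array(c["rotation"]).T@(np.array(p)-np.array(c["eye"])); return np.array([c["fx"]*q[0]/q[2]+c["cx"],c["fy"]*q[1]/q[2]+c["cy"]])
def save(c,n): cv2.imwrite(n,c["image"][:,:,::-1])
E
python3 - <<'E'
from h import *
for n in("top","scene"):
    c=get_image(n);save(c,f"pics/{n}.png");print(n,c["eye"],c["rotation"],c["fx"],c["cx"],c["cy"])
E
```

```text
top [ 479.21420114  -22.96051096 1403.67690287] [ 0.71476508 -0.69888329  0.00976991 -0.02403283] 414.51802353148065 256.16614761175856 192.7401078818704
scene [1380.52239928 -112.6241262   980.94774808] [ 0.68844463  0.62882438 -0.23844613 -0.27160143] 375.4024386546365 257.81325252456736 190.20712659961768
```

View pics/top.png

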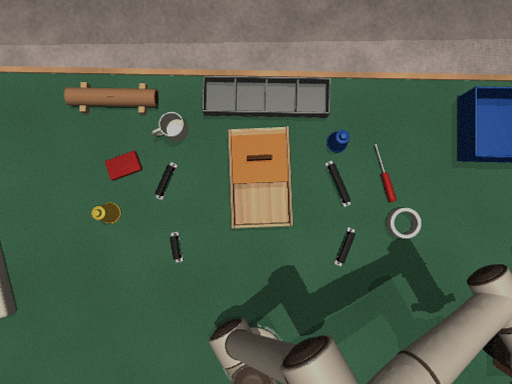

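View pics/scene.png

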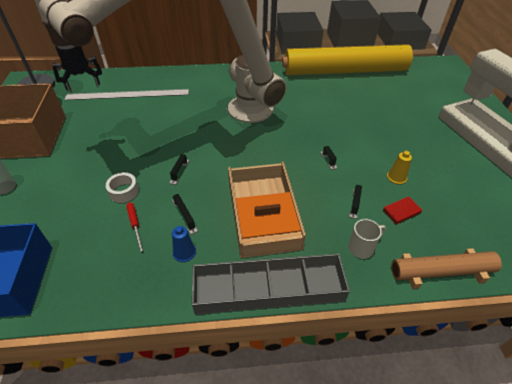

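The top view shows handles at (166,181), (176,247, the shortest), (339,184, the longest) and (345,247). The box is at about (260,178) with its bay on the near side. I'll measure these next.

```bash
python3 - <<'E'
s=open('h.py').read()
s=s.replace('import numpy as np, cv2','import numpy as np, cv2\nfrom scipy.spatial.transform import Rotation as R').replace('np.array(c["rotation"])','R.from_quat(c["rotation"]).as_matrix()')
open('h.py','w').write(s)
E
python3 - <<'E'
from h import *
c=get_image("top");im=c["image"].astype(int)
hsv=cv2.cvtColor(c["image"],cv2.COLOR_RGB2HSV)
blk=(im.max(2)<50).astype(np.uint8)
for (u,v) in((166,181),(176,247),(339,184),(345,247)):
    m=np.zeros_like(blk);m[v-32:v+32,u-22:u+22]=blk[v-32:v+32,u-22:u+22]
    n,l,st,ce=cv2.connectedComponentsWithStats(m)
    k=1+st[1:,4].argmax();ys,xs=np.nonzero(l==k)
    P=np.array([ray(c,x,y,45)[:2] for x,y in zip(xs,ys)])
    (cc,sz,a)=cv2.minAreaRect(P.astype(np.float32));mu=P.mean(0)
    w,V=np.linalg.eigh(np.cov((P-mu).T));d=V[:,1];t=(P-mu)@d
    print(u,v,len(P),mu.round(1),np.round(cc,1),np.round(sz,1),"dir",np.degrees(np.arctan2(d[1],d[0]))%180,np.ptp(t))
H,S,V=hsv[...,0],hsv[...,1],hsv[...,2]
org=((H>5)&(H<16)&(S>190)&(V>150)).astype(np.uint8)
def big(m):
    n,l,st,ce=cv2.connectedComponentsWithStats(m);k=1+st[1:,4].argmax();return (l==k)
roi=np.zeros_like(org);roi[115:240,220:300]=1
for name,m,z in(("cover",org*roi,74),("box",((H>5)&(H<30)&(V>110)).astype(np.uint8)*roi,73)):
    ys,xs=np.nonzero(big(m));P=np.array([ray(c,x,y,z)[:2] for x,y in zip(xs,ys)])
    r=cv2.minAreaRect(P.astype(np.float32));print(name,len(P),r,cv2.boxPoints(r).round(1).tolist())
m=((V<90)&(H<25)).astype(np.uint8);r2=np.zeros_like(m);r2[150:165,240:280]=1
ys,xs=np.nonzero(big(m*r2));P=np.array([ray(c,x,y,108)[:2] for x,y in zip(xs,ys)]);print("rib",cv2.minAreaRect(P.astype(np.float32)))
big_=cv2.resize(c["image"][110:275,140:370],None,fx=3.4,fy=3.4,interpolation=cv2.INTER_CUBIC)
cv2.imwrite("pics/topcrop.png",big_[:,:,::-1])
E
```

```text
166 181 253 [578.4 308.8] [578.1 308.4] [ 27.7 102.1] dir 157.94173693087436 102.14383153543973
176 247 176 [359.4 267.1] [359.2 266.9] [73.9 25.4] dir 11.078220039577246 73.95084463178364
339 184 321 [ 581.3 -263.2] [ 581.4 -262.8] [133.   27.9] dir 24.05075320502408 132.99677764313276
345 247 257 [ 374.6 -287.3] [ 375.2 -286.9] [ 29.3 101.8] dir 158.82464466802244 101.84900048018855Traceback (most recent call last):
  File "<stdin>", line 19, in <module>
  File "<stdin>", line 16, in big
ValueError: attempt to get argmax of an empty sequence
```

```bash
python3 - <<'E'
from h import *
c=get_image("top")
hsv=cv2.cvtColor(c["image"],cv2.COLOR_RGB2HSV)
print([hsv[v,u].tolist() for v,u in((145,260),(175,240),(205,260),(130,260),(205,230),(157,260))])
H,S,V=[hsv[...,i].astype(int) for i in range(3)]
def big(m):
    n,l,st,ce=cv2.connectedComponentsWithStats(m.astype(np.uint8));k=1+st[1:,4].argmax();return (l==k)
roi=np.zeros(H.shape,bool);roi[115:240,222:300]=1
a=hsv[145,250].astype(int)
for name,m,z in(("cover",(abs(H-a[0])<4)&(abs(S-a[1])<30)&(V>120)&roi,74),("box",((H<30)&(V>90)&roi),73)):
    ys,xs=np.nonzero(big(m));P=np.array([ray(c,x,y,z)[:2] for x,y in zip(xs,ys)])
    r=cv2.minAreaRect(P.astype(np.float32));print(name,len(P),r,cv2.boxPoints(r).round(1).tolist())
r2=np.zeros(H.shape,bool);r2[148:167,240:280]=1
ys,xs=np.nonzero(big((V<100)&r2));P=np.array([ray(c,x,y,108)[:2] for x,y in zip(xs,ys)]);print("rib",cv2.minAreaRect(P.astype(np.float32)))
for p in [(578,309,140),(375,-287,140)]: print(proj(c,p))
cv2.imwrite("pics/topcrop.png",cv2.resize(c["image"][110:275,140:370],None,fx=3.4,fy=3.4,interpolation=cv2.INTER_CUBIC)[:,:,::-1])
s=read_state();print(s["ee_rot"],R.from_quat(s["ee_rot"]).as_matrix().round(3).tolist(),s["position"])
E
```

```text
[[14, 168, 184], [14, 169, 183], [17, 92, 185], [18, 100, 183], [38, 68, 94], [10, 168, 82]]
cover 2543 ((654.6079711914062, -1.821136474609375), (156.60801696777344, 179.00210571289062), 3.5279016494750977) [[570.9000244140625, 82.69999694824219], [582.0, -96.0], [738.2999877929688, -86.30000305175781], [727.2999877929688, 92.30000305175781]]
box 5859 ((594.7344970703125, -5.807823181152344), (320.9965515136719, 197.6429443359375), 3.6930086612701416) [[428.20001220703125, 82.5], [440.8999938964844, -114.80000305175781], [761.2999877929688, -94.0999984741211], [748.5, 103.0999984741211]]
rib ((651.9519653320312, -2.437786102294922), (15.794547080993652, 75.4348373413086), 1.215935468673706)
[156.97734864 178.00559461]
[350.99939449 249.22368237]
[-1.44831261e-01  9.89456142e-01  6.51497852e-04 -1.56216761e-04] [[-0.958, -0.287, -0.0], [-0.287, 0.958, 0.001], [0.0, 0.001, -1.0]] [ 179.12000024 -598.46696645  255.62735559]
```

View pics/topcrop.png

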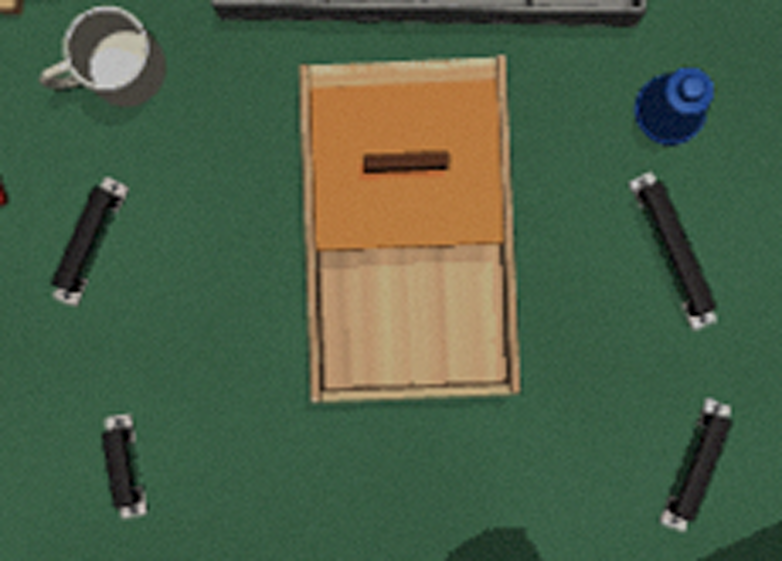

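The matching pair is A at (578,309), yaw −22°, and B at (375,−287), yaw −21°. The bay centre is at about (517,−11), yaw 3.7°. The cover sits at q≈0.136, which leaves only about 134 mm of bay open. I'll nudge it further open first.

Call:
play_rows([
  [24, 33, 0, 0, 0, -0.12],
  [24, 33, 0, 0, 0, -0.12],
  [24, 33, 0, 0, 0, -0.12],
  [24, 33, 0, 0, 0, -0.12],
  [24, 33, 0, 0, 0, -0.12],
  [24, 33, 0, 0, 0, -0.12],
  [24, 33, 0, 0, 0, -0.12],
  [24, 33, 0, 0, 0, -0.12],
  [24, 33, 0, 0, 0, -0.12],
  [24, 33, 0, 0, 0, -0.12],
  [24, 33, 0, 0, 0, -0.12],
  [24, 33, 0, 0, 0, -0.12],
  [24, 33, 0, 0, 0, -0.12],
  [24, 33, 0, 0, 0, -0.12],
  [24, 33, 0, 0, 0, -0.12],
  [24, 33, 0, 0, 0, -0.12],
  [24, 33, 0, 0, 0, -0.12],
  [24, 33, 0, 0, 0, -0.12],
], gripper=0)

```text
clock: 1.7
position: [611.9, -2.8, 256.2]
ee_rot: [-0.032, 0.999, 0.0, -0.0]
contact_force: [0.3, -0.8, 0.3]
gripper_width: -0.2
grasp_force: 0.0
```

```bash
python3 - <<'E'
from h import *
s=read_state();print(s["clock"],s["position"],R.from_quat(s["ee_rot"]).as_matrix().round(3).tolist(),s["gripper_width"])
c=get_image("wrist");save(c,"pics/w1.png");print(c["eye"],c["fx"])
E
```

```text
1.7 [611.90488653  -2.79284974 256.2482458 ] [[-0.998, -0.064, -0.0], [-0.064, 0.998, 0.0], [0.0, 0.0, -1.0]] -0.22541960815536663
[531.12989664  -7.86643498 374.07885023] 337.66145787416207
```

View pics/w1.png

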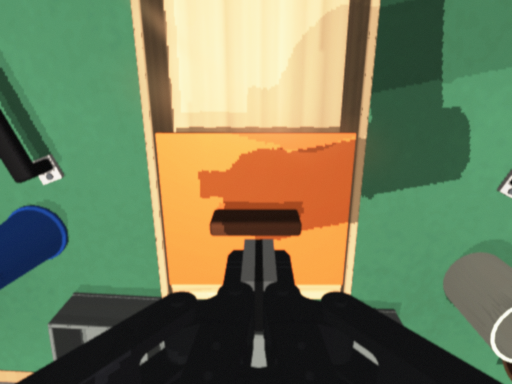

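The wrist view has the cover's near edge at row 132 (columns 157–354) and the rib's near top edge at row 210 (columns 212–300). The box is square to the tool.

```bash
python3 - <<'E'
from h import *
c=get_image("wrist")
for n,u,v,z in(("cov L",157,132,74),("cov R",354,132,74),("rib topL",212,210,110),("rib topR",300,210,110),("side wall in L",150,60,78),("R",366,60,78),("L2",164,240,78),("R2",352,240,78)):
    print(n,ray(c,u,v,z).round(1))
E
```

```text
cov L [588.  -89.7  74. ]
cov R [576.1  84.   74. ]
rib topL [644. -35. 110.]
rib topR [639.   38.6 110. ]
side wall in L [528.7 -92.6  78. ]
R [516.7  83.3  78. ]
L2 [691.8 -84.6  78. ]
R2 [679.4  97.3  78. ]
```

Call:
play_rows([
  [0, 0, -36, 0, 0, 0],
  [0, 0, -36, 0, 0, 0],
  [0, 0, -36, 0, 0, 0],
  [0, 0, -35, 0, 0, 0],
  [8, 0.5, 0, 0, 0, 0],
  [8, 0.5, 0, 0, 0, 0],
  [6, 0.5, 0, 0, 0, 0],
  [6, 0.5, 0, 0, 0, 0],
  [6, 0, 0, 0, 0, 0],
  [5, 0, 0, 0, 0, 0],
  [0, 0, 0, 0, 0, 0],
])

```text
clock: 2.72
position: [652.1, -2.6, 114.7]
ee_rot: [-0.032, 0.999, 0.0, 0.002]
contact_force: [-0.0, 0.5, -1.1]
gripper_width: 0.1
grasp_force: 0.0
```

```bash
python3 - <<'E'
from h import *
c=get_image("wrist");im=c["image"];hsv=cv2.cvtColor(im,cv2.COLOR_RGB2HSV).astype(int)
save(c,"pics/w2.png")
for u in (200,310):
    col=hsv[:,u]; print(u,[(v,col[v].tolist()) for v in range(20,200,12)])
E
```

```text
200 [(20, [25, 60, 252]), (32, [25, 58, 252]), (44, [25, 56, 252]), (56, [25, 57, 253]), (68, [25, 56, 253]), (80, [25, 57, 252]), (92, [21, 78, 251]), (104, [21, 81, 251]), (116, [13, 135, 163]), (128, [19, 160, 252]), (140, [19, 165, 251]), (152, [18, 167, 251]), (164, [18, 170, 251]), (176, [18, 170, 251]), (188, [14, 184, 251])]
310 [(20, [25, 58, 252]), (32, [25, 57, 252]), (44, [22, 80, 249]), (56, [22, 80, 248]), (68, [22, 82, 248]), (80, [22, 80, 248]), (92, [22, 80, 248]), (104, [21, 83, 248]), (116, [13, 131, 152]), (128, [15, 168, 252]), (140, [15, 172, 252]), (152, [14, 176, 252]), (164, [14, 179, 251]), (176, [14, 182, 251]), (188, [14, 182, 251])]
```

View pics/w2.png

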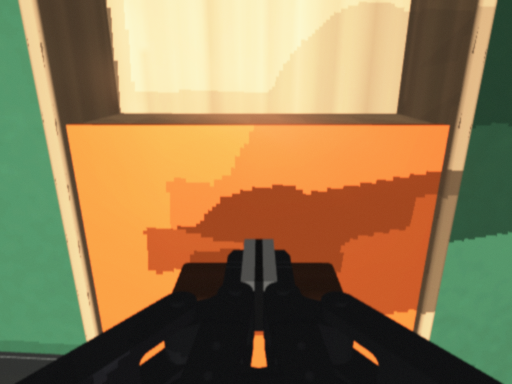

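The cover's near edge is now at row ~124 (columns 67–449), with the rib behind the fingers at row ~263.

```bash
python3 - <<'E'
from h import *
c=get_image("wrist");print(c["eye"])
for u in(67,258,449): print(ray(c,u,124,74).round(1))
for u,v in((118,100),(399,100)): print("floor",ray(c,u,v,8).round(1))
t=get_image("top");hsv=cv2.cvtColor(t["image"],cv2.COLOR_RGB2HSV).astype(int)
m=(abs(hsv[...,0]-14)<4)&(hsv[...,1]>140)&(hsv[...,2]>80);m[:, :225]=0;m[:,295:]=0;m[:120]=0;m[215:]=0
for u in(240,250,270,280):
    v=np.nonzero(m[:,u])[0]; print("top cover",u,ray(t,u,v.max()+.5,74).round(1),ray(t,u,v.min()-.5,74).round(1))
for v in range(210,232,1): print(v,hsv[v,255].tolist(),ray(t,255,v,68)[0].round(0))
E
```

```text
[570.27226729  -7.75268581 231.87281569]
[596.9 -95.   74. ]
[591.2  -6.7  74. ]
[585.6  81.6  74. ]
floor [590.5 -97.    8. ]
floor [579.   83.2   8. ]
top cover 240 [584.1  57.6  74. ] [616.4  58.4  74. ]
top cover 250 [588.   25.5  74. ] [623.5  26.3  74. ]
top cover 270 [592.6 -38.8  74. ] [644.3 -37.7  74. ]
top cover 280 [593.2 -70.9  74. ] [748.8 -67.7  74. ]
210 [18, 93, 176] 487.0
211 [18, 89, 177] 484.0
212 [19, 91, 171] 481.0
213 [19, 90, 172] 477.0
214 [19, 92, 177] 474.0
215 [18, 91, 174] 471.0
216 [19, 90, 172] 468.0
217 [19, 90, 170] 465.0
218 [18, 92, 177] 461.0
219 [20, 91, 174] 458.0
220 [19, 92, 175] 455.0
221 [18, 90, 176] 452.0
222 [19, 90, 178] 449.0
223 [16, 102, 128] 445.0
224 [17, 97, 110] 442.0
225 [18, 92, 166] 439.0
226 [19, 89, 183] 436.0
227 [30, 65, 94] 433.0
228 [70, 120, 68] 429.0
229 [71, 117, 74] 426.0
230 [70, 93, 85] 423.0
231 [69, 108, 87] 420.0
```

Call:
play_rows([
  [-6, 0, 10, 0, 0, 0],
  [0, 0, 40, 0, 0, 0],
  [0, 0, 40, 0, 0, 0],
  [-6, 31, 0, 0, 0, -0.43],
  [-7, 31, 0, 0, 0, -0.43],
  [-7, 31, 0, 0, 0, -0.43],
  [-7, 31, 0, 0, 0, -0.43],
  [-7, 31, 0, 0, 0, -0.43],
  [-7, 31, 0, 0, 0, -0.43],
  [-7, 31, 0, 0, 0, -0.43],
  [-7, 31, 0, 0, 0, -0.43],
  [-7, 31, 0, 0, 0, -0.43],
  [-6, 31, 0, 0, 0, -0.41],
  [0, 0, 0, 0, 0, 0],
], gripper=0.6)

```text
clock: 4.03
position: [574.9, 312.0, 204.1]
ee_rot: [0.189, 0.982, 0.001, 0.001]
contact_force: [0.3, 0.1, -0.4]
gripper_width: 51.1
grasp_force: 0.0
```

```bash
cat >> h.py <<'E'
def handle(c,z=45):
    s=read_state();m=(c["image"].max(2)<70).astype(np.uint8)
    T=R.from_quat(s["ee_rot"]).as_matrix();print("tcp",np.round(s["position"],1),"y yaw",np.degrees(np.arctan2(T[1,1],T[0,1])).round(1))
    n,l,st,ce=cv2.connectedComponentsWithStats(m)
    for k in range(1,n):
        if st[k,4]<400: continue
        P=np.array([ray(c,x,y,z)[:2] for y,x in zip(*np.nonzero(l==k))])
        r=cv2.minAreaRect(P.astype(np.float32));d=np.linalg.svd(P-P.mean(0),full_matrices=False)[2][0]
        print(st[k].tolist(),np.round(r[0],1),np.round(r[1],1),"yaw",np.degrees(np.arctan2(d[1],d[0])).round(1)%180)
E
python3 - <<'E'
from h import *
c=get_image("wrist");save(c,"pics/w3.png");handle(c)
E
```

```text
tcp [575.1 309.8 204. ] y yaw 68.3
[248, 137, 26, 100, 2317] [585.6 310. ] [21.2 89.9] yaw 157.4
[0, 244, 512, 140, 29866] [709.9 255.6] [545.5 165.4] yaw 68.2
```

View pics/w3.png

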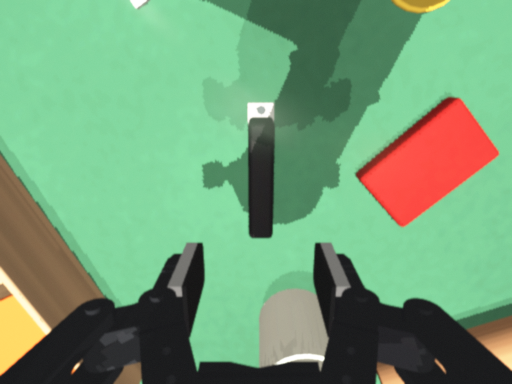

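The wrist view shows the handle's bridge from (261,118) to (261,237), lined up with the fingers. One steel foot is visible at (261,110).

```bash
python3 - <<'E'
from h import *
c=get_image("wrist");a=ray(c,261.5,118,45);b=ray(c,260.5,237.5,45);print(a,b,(a+b)/2,np.linalg.norm(a-b),np.degrees(np.arctan2(*(b-a)[1::-1])))
print(c["eye"],R.from_quat(c["rotation"]).as_matrix()[:,2])
E
```

```text
[529.84322558 330.50325362  45.        ] [628.71738365 290.37938348  45.        ] [579.28030461 310.44131855  45.        ] 106.70531424899363 -22.087680787997623
[499.7518809  339.79555802 321.73215418] [ 0.29241956 -0.11648436 -0.94916921]
```

Call:
play_rows([
  [2, 0, -36, 0, 0, 0],
  [2, 0, -36, 0, 0, 0],
  [0, 0, -36, 0, 0, 0],
  [0, 0, -30, 0, 0, 0],
  [0, 0, -16, 0, 0, 0],
  [0, 0, -6, 0, 0, 0],
  [0, 0, 0, 0, 0, 0],
])

```text
clock: 4.72
position: [579.8, 305.5, 42.1]
ee_rot: [0.191, 0.982, -0.001, -0.001]
contact_force: [0.7, 0.1, 0.1]
gripper_width: 51.2
grasp_force: 0.0
```

Call:
play_rows([
  [0, 0, 0, 0, 0, 0],
  [0, 0, 0, 0, 0, 0],
  [0, 0, 0, 0, 0, 0],
  [0, 0, 0, 0, 0, 0],
  [0, 0, 0, 0, 0, 0],
  [0, 0, 0, 0, 0, 0],
  [0, 0, 0, 0, 0, 0],
  [0, 0, 0, 0, 0, 0],
], gripper=0)

```text
clock: 5.38
position: [581.6, 308.1, 45.7]
ee_rot: [0.19, 0.982, 0.001, 0.002]
contact_force: [0.7, 0.1, 7.6]
gripper_width: 21.1
grasp_force: 58.8
```

Call:
play_rows([
  [0, 0, 15, 0, 0, 0],
  [0, 0, 35, 0, 0, 0],
  [0, 0, 35, 0, 0, 0],
  [0, 0, 30, 0, 0, 0],
  [-7, -28, 0, 0, 0, 0.42],
  [-7, -28, 0, 0, 0, 0.42],
  [-7, -28, 0, 0, 0, 0.42],
  [-7, -28, 0, 0, 0, 0.42],
  [-7, -28, 0, 0, 0, 0.42],
  [-7, -28, 0, 0, 0, 0.42],
  [-7, -28, 0, 0, 0, 0.43],
  [-7, -28, 0, 0, 0, 0.43],
  [-6, -27, 0, 0, 0, 0.43],
  [-6, -27, 0, 0, 0, 0.43],
  [0, 0, 0, 0, 0, 0],
  [0, 0, 0, 0, 0, 0],
])

```text
clock: 6.72
position: [511.3, 28.0, 158.3]
ee_rot: [-0.029, 1.0, 0.0, -0.0]
contact_force: [0.5, -0.3, -1.8]
gripper_width: 20.9
grasp_force: 59.1
```

```bash
python3 - <<'E'
from h import *
c=get_image("wrist");save(c,"pics/w4.png");handle(c,110);t=get_image("top")
for i in range(4): print(read_state()["position"]); get_image("top")
a=c["image"];b=cv2.resize(t["image"][100:250,200:330],(333,384));cv2.imwrite("pics/w4.png",np.hstack([cv2.resize(a,(460,345)),b[:345]])[:,:,::-1])
E
```

```text
tcp [511.9  28.9 158.4] y yaw 93.4
[376, 0, 126, 114, 10373] [413.5 105.6] [52.7 48.7] yaw 71.3
[10, 142, 499, 242, 42055] [538.3  29.8] [155.2 318.4] yaw 93.2
[512.268245    29.53593234 158.37640429]
[512.4124892   29.89487625 158.35981539]
[512.43117173  30.07084505 158.29491672]
[512.4288155   30.12063809 158.23335871]
```

View pics/w4.png

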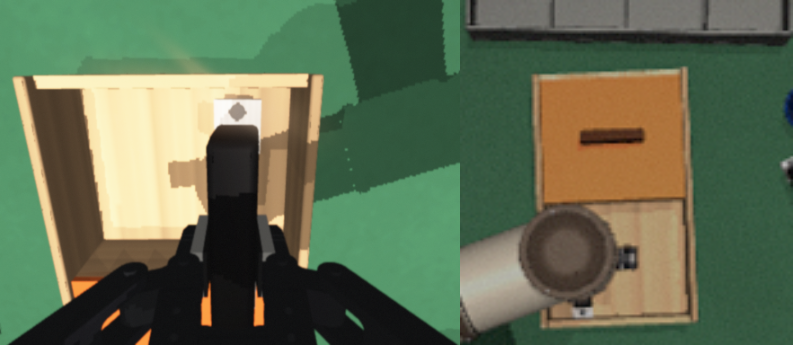

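The handle is over the left half of the bay. Its near foot is at about (265,109) in full pixels and the front wall's inner edge is at row ~98. Next I'll check the x margin.

```bash
python3 - <<'E'
from h import *
c=get_image("wrist")
print("foot",ray(c,265,109,118).round(1),"wall inner",ray(c,265,99,68).round(1),"wall outer",ray(c,265,84,68).round(1))
print("R wall inner", ray(c,338,150,78).round(1), "L", ray(c,40,105,78).round(1),ray(c,44,105,68).round(1))
print(read_state()["position"])
E
```

```text
foot [445.1  29.  118. ] wall inner [443.6  29.8  68. ] wall outer [435.1  29.2  68. ]
R wall inner [469.7  74.9  78. ] L [454.2 -98.4  78. ] [ 455.2 -102.3   68. ]
[512.3583092   30.02761112 158.18717217]
```

Call:
play_rows([
  [3, 0, -20, 0, 0, 0],
  [2.5, 0, -12, 0, 0, 0],
  [0, 0, -15, 0, 0, 0],
  [0, 0, -15, 0, 0, 0],
  [0, 0, -15, 0, 0, 0],
  [0, 0, -14, 0, 0, 0],
  [0, 0, -10, 0, 0, 0],
  [0, 0, 0, 0, 0, 0],
  [0, 0, 0, 0, 0, 0],
])

```text
clock: 7.82
position: [517.8, 29.5, 57.0]
ee_rot: [-0.031, 1.0, -0.0, -0.0]
contact_force: [-0.4, -0.2, 0.0]
gripper_width: 21.0
grasp_force: 59.0
```

Call:
play_rows([
  [0, 0, -2, 0, 0, 0],
  [0, 0, 0, 0, 0, 0],
  [0, 0, 0, 0, 0, 0],
])

```text
clock: 8.07
position: [518.2, 29.5, 56.0]
ee_rot: [-0.03, 1.0, 0.0, 0.001]
contact_force: [0.9, 0.7, -0.6]
gripper_width: 20.8
grasp_force: 59.0
```

Call:
play_rows([
  [0, 0, 0, 0, 0, 0],
  [0, 0, 0, 0, 0, 0],
  [0, 0, 0, 0, 0, 0],
  [0, 0, 0, 0, 0, 0],
  [0, 0, 20, 0, 0, 0],
  [0, 0, 40, 0, 0, 0],
  [0, 0, 40, 0, 0, 0],
  [0, 0, 20, 0, 0, 0],
  [0, 0, 0, 0, 0, 0],
  [0, 0, 0, 0, 0, 0],
], gripper=0.5)

```text
clock: 8.9
position: [518.1, 29.5, 176.7]
ee_rot: [-0.03, 1.0, 0.001, 0.002]
contact_force: [-0.6, -0.1, -1.5]
gripper_width: 42.4
grasp_force: 0.0
```

```bash
python3 - <<'E'
from h import *
c=get_image("wrist");save(c,"pics/w5.png");handle(c,53)
for k in range(4): get_image("top")
print(read_state()["position"])
E
```

```text
tcp [517.2  29.2 175.2] y yaw 93.4
[368, 0, 113, 105, 9132] [409.7 133.7] [67.8 66.8] yaw 71.4
[250, 145, 29, 104, 2706] [525.3  34.1] [83.3 20.8] yaw 3.7
[0, 242, 512, 142, 30552] [635.   34.1] [146.4 476.6] yaw 93.4
[516.96304497  29.02163689 173.83738507]
```

View pics/w5.png

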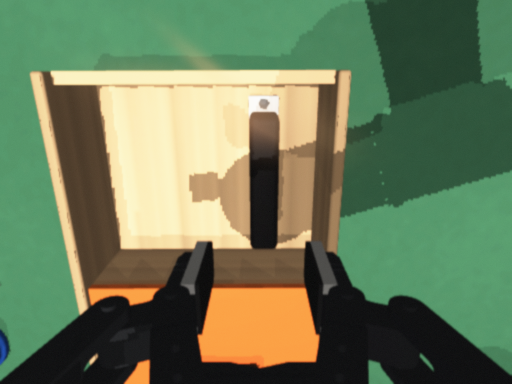

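Handle A is upright in the left half of the bay, with its foot at (264,103) and bridge at columns 250–278, parallel to the walls. I'll go to B now.

Call:
play_rows([
  [0, 0, 15, 0, 0, 0],
  [0, 0, 15, 0, 0, 0],
  [-11.8, -26.4, 0, 0, 0, -0.34],
  [-11.8, -26.4, 0, 0, 0, -0.34],
  [-11.8, -26.4, 0, 0, 0, -0.34],
  [-11.8, -26.4, 0, 0, 0, -0.34],
  [-11.8, -26.4, 0, 0, 0, -0.34],
  [-11.8, -26.4, 0, 0, 0, -0.34],
  [-11.8, -26.4, 0, 0, 0, -0.34],
  [-11.8, -26.4, 0, 0, 0, -0.34],
  [-11.8, -26.4, 0, 0, 0, -0.34],
  [-11.8, -26.4, 0, 0, 0, -0.34],
  [-11.8, -26.4, 0, 0, 0, -0.34],
  [-11.8, -26.4, 0, 0, 0, -0.34],
  [0, 0, 0, 0, 0, 0],
  [0, 0, 0, 0, 0, 0],
], gripper=0.6)

```text
clock: 10.48
position: [375.1, -288.4, 204.2]
ee_rot: [0.184, 0.983, 0.0, -0.001]
contact_force: [-0.5, 0.3, -0.0]
gripper_width: 50.7
grasp_force: 0.0
```

```bash
python3 - <<'E'
from h import *
c=get_image("wrist");save(c,"pics/w6.png");handle(c)
for k in range(4): get_image("top")
print(read_state()["position"])
E
```

```text
tcp [ 375.6 -287.8  204.4] y yaw 68.9
[241, 138, 26, 95, 2010] [ 381.6 -295.7] [21.5 85.1] yaw 158.7
[0, 244, 512, 140, 31174] [ 509.5 -344.4] [544.4 164.7] yaw 68.8
[ 376.46723565 -286.80331948  205.07555235]
```

View pics/w6.png

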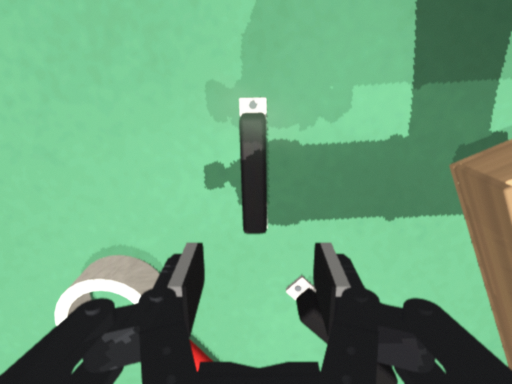

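Handle B's bridge runs from (253,113) to (254,233). The long handle's end at (300,288) and the tape are well clear of the fingers.

```bash
python3 - <<'E'
from h import *
c=get_image("wrist");a=ray(c,253,113,45);b=ray(c,254.5,233.5,45);print((a+b)/2,np.linalg.norm(a-b),np.degrees(np.arctan2(*(b-a)[1::-1])))
print(read_state()["position"])
E
```

```text
[ 374.89603493 -290.66808191   45.        ] 107.09012096491499 -20.51407146402961
[ 376.52344453 -286.8072413   205.1933273 ]
```

Call:
play_rows([
  [-1.5, -2.5, -36, 0, 0, 0],
  [0, 0, -36, 0, 0, 0],
  [0, 0, -36, 0, 0, 0],
  [0, 0, -30, 0, 0, 0],
  [0, 0, -16, 0, 0, 0],
  [0, 0, -7, 0, 0, 0],
  [0, 0, 0, 0, 0, 0],
])

```text
clock: 11.37
position: [374.2, -289.3, 43.0]
ee_rot: [0.182, 0.983, 0.0, -0.002]
contact_force: [0.0, 0.1, -0.4]
gripper_width: 51.4
grasp_force: 0.0
```

Call:
play_rows([
  [0, 0, 0, 0, 0, 0],
  [0, 0, 0, 0, 0, 0],
  [0, 0, 0, 0, 0, 0],
  [0, 0, 0, 0, 0, 0],
  [0, 0, 0, 0, 0, 0],
  [0, 0, 0, 0, 0, 0],
  [0, 0, 0, 0, 0, 0],
  [0, 0, 0, 0, 0, 0],
], gripper=0)

```text
clock: 12.03
position: [375.8, -290.5, 45.8]
ee_rot: [0.182, 0.983, -0.0, 0.002]
contact_force: [0.2, 0.7, 7.1]
gripper_width: 20.7
grasp_force: 58.8
```

Call:
play_rows([
  [0, 0, 15, 0, 0, 0],
  [0, 0, 35, 0, 0, 0],
  [0, 0, 35, 0, 0, 0],
  [0, 0, 30, 0, 0, 0],
  [13, 21, 0, 0, 0, 0.37],
  [13.5, 21.7, 0, 0, 0, 0.37],
  [13.5, 21.7, 0, 0, 0, 0.37],
  [13.5, 21.7, 0, 0, 0, 0.37],
  [13.5, 21.7, 0, 0, 0, 0.37],
  [13.5, 21.7, 0, 0, 0, 0.38],
  [13.5, 21.7, 0, 0, 0, 0.38],
  [13.5, 21.7, 0, 0, 0, 0.38],
  [13.5, 21.7, 0, 0, 0, 0.38],
  [13.5, 21.7, 0, 0, 0, 0.37],
  [13.5, 21.7, 0, 0, 0, 0.37],
  [0, 0, 0, 0, 0, 0],
  [0, 0, 0, 0, 0, 0],
  [0, 0, 0, 0, 0, 0],
])

```text
clock: 13.53
position: [521.7, -52.2, 158.9]
ee_rot: [-0.032, 1.0, 0.0, -0.001]
contact_force: [-0.2, -0.2, -1.7]
gripper_width: 21.1
grasp_force: 59.3
```

```bash
python3 - <<'E'
from h import *
for k in range(4): get_image("top")
c=get_image("wrist");save(c,"pics/w7.png");handle(c,110)
print(read_state()["position"])
for u,v,z in((254,109,118),(254,99,68)): print(ray(c,u,v,z))
E
```

```text
tcp [522.1 -52.8 159.4] y yaw 93.6
[348, 118, 55, 144, 4790] [495.7   5.7] [79.  22.1] yaw 3.8
[9, 144, 499, 240, 41762] [550.2 -51.5] [155.2 320.5] yaw 93.7
[0, 247, 59, 76, 2110] [ 566.5 -191.7] [39.4 39.2] yaw 11.7
[522.13459889 -52.76876369 159.39103824]
[455.1229297 -59.0053036 118.       ]
[453.6444395  -59.75015275  68.        ]
```

View pics/w7.png

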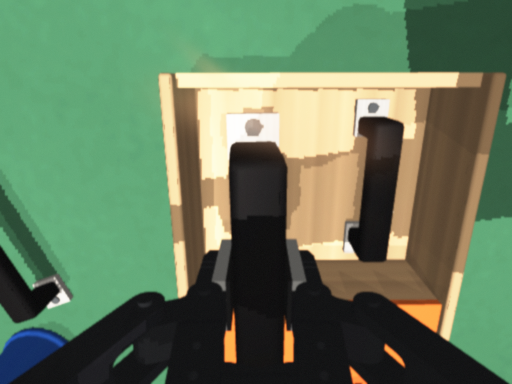

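Handle B is held over the right half of the bay, with its near foot edge at row ~114 and the front wall's inner edge at row ~88. A stands at columns 360–400, clear of it.

```bash
python3 - <<'E'
from h import *
c=get_image("wrist")
for u,v,z in((254,114,117),(254,88,68),(254,73,68),(330,300,74),(198,180,8),(178,180,78),(348,240,8)): print(u,v,z,ray(c,u,v,z).round(1))
E
```

```text
254 114 117 [457.6 -58.8 117. ]
254 88 68 [447.5 -60.1  68. ]
254 73 68 [439.1 -60.5  68. ]
330 300 74 [588.2   2.3  74. ]
198 180 8 [ 525.4 -103.1    8. ]
178 180 78 [ 504.3 -103.5   78. ]
348 240 8 [572.7  29.6   8. ]
```

Call:
play_rows([
  [-3, 0, -20, 0, 0, 0],
  [0, 0, -12, 0, 0, 0],
  [0, 0, -15, 0, 0, 0],
  [0, 0, -15, 0, 0, 0],
  [0, 0, -15, 0, 0, 0],
  [0, 0, -14, 0, 0, 0],
  [0, 0, -11, 0, 0, 0],
  [0, 0, -2, 0, 0, 0],
  [0, 0, 0, 0, 0, 0],
  [0, 0, 0, 0, 0, 0],
])

```text
clock: 14.67
position: [520.0, -52.2, 55.8]
ee_rot: [-0.032, 0.999, 0.0, 0.001]
contact_force: [0.1, -0.0, -1.4]
gripper_width: 21.0
grasp_force: 59.1
```

Call:
play_rows([
  [0, 0, 0, 0, 0, 0],
  [0, 0, 0, 0, 0, 0],
  [0, 0, 0, 0, 0, 0],
  [0, 0, 0, 0, 0, 0],
  [0, 0, 20, 0, 0, 0],
  [0, 0, 40, 0, 0, 0],
  [0, 0, 40, 0, 0, 0],
  [0, 0, 20, 0, 0, 0],
  [0, 0, 0, 0, 0, 0],
  [0, 0, 0, 0, 0, 0],
], gripper=0.5)

```text
clock: 15.5
position: [520.1, -51.8, 176.9]
ee_rot: [-0.032, 0.999, 0.0, 0.002]
contact_force: [-0.9, -0.0, -0.9]
gripper_width: 42.9
grasp_force: 0.0
```

```bash
python3 - <<'E'
from h import *
for k in range(4): get_image("top")
c=get_image("wrist");save(c,"pics/w8.png");handle(c,53)
print(read_state()["position"])
E
```

```text
tcp [518.9 -52.1 173.9] y yaw 93.6
[343, 120, 50, 137, 3838] [514.   27.9] [106.8  29. ] yaw 2.4
[240, 145, 29, 110, 2756] [527.1 -55. ] [87.6 20.4] yaw 4.7
[0, 224, 67, 91, 2532] [ 600.9 -243.5] [71.6 51.4] yaw 23.7
[0, 242, 512, 142, 30353] [631.7 -48.1] [143.4 468.6] yaw 93.7
[518.86504234 -52.12871594 173.90116469]
```

View pics/w8.png

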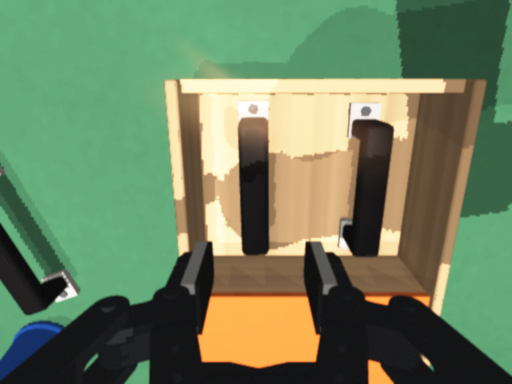

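Both handles stand upright, side by side and clear of each other, at columns 240–268 and 355–390. Next I'll grip the cover's rib.

Call:
play_rows([
  [9.4, 3.2, 1, 0, 0, 0.94],
  [9.4, 3.2, 1, 0, 0, 0.94],
  [9.4, 3.2, 1, 0, 0, 0.94],
  [9.4, 3.2, 1, 0, 0, 0.94],
  [9.4, 3.2, 0, 0, 0, 0.94],
  [9.4, 3.2, 0, 0, 0, 0.94],
  [9.4, 3.2, 0, 0, 0, 0.94],
  [9.4, 3.2, 0, 0, 0, 0.94],
  [9.4, 3.2, 0, 0, 0, 0.94],
  [9.4, 3.2, 0, 0, 0, 0.94],
  [9.4, 3.2, 0, 0, 0, 0.94],
  [9.4, 3.2, 0, 0, 0, 0.94],
  [9.4, 3.2, 0, 0, 0, 0.94],
  [9.4, 3.2, 0, 0, 0, 0.94],
  [9.4, 3.2, 0, 0, 0, 0.94],
  [9.4, 3.2, 0, 0, 0, 0.94],
  [0, 0, 0, 0, 0, 0],
  [0, 0, 0, 0, 0, 0],
  [0, 0, 0, 0, 0, 0],
], gripper=0.6)

```text
clock: 17.33
position: [669.3, -1.0, 178.3]
ee_rot: [0.73, -0.684, -0.001, 0.001]
contact_force: [0.1, 0.2, -0.2]
gripper_width: 51.6
grasp_force: 0.0
```

```bash
python3 - <<'E'
from h import *
for k in range(3): get_image("top")
s=read_state();T=R.from_quat(s["ee_rot"]).as_matrix();print(s["position"],s["joints"],np.degrees(np.arctan2(T[1,1],T[0,1])))
c=get_image("wrist");hsv=cv2.cvtColor(c["image"],cv2.COLOR_RGB2HSV).astype(int)
m=((hsv[...,0]<16)&(hsv[...,2]<110)&(hsv[...,1]>120)).astype(np.uint8);m[240:]=0
n,l,st,ce=cv2.connectedComponentsWithStats(m)
for k in range(1,n):
    if st[k,4]>200: x,y,w,h,_=st[k];print(st[k],ray(c,x,y+h/2,110).round(1),ray(c,x+w,y+h/2,110).round(1),ray(c,x+w/2,y,110).round(1))
E
```

```text
[669.46678852  -1.06424416 179.24785319] [ 2.39412935e-01  5.16287808e-01  2.25123058e-02 -5.77849994e-05
 -1.07759973e+00 -1.72806048e-01] -176.18527563707462
[380 114  18  30 343] [605.9 -59.  110. ] [596.  -59.6 110. ] [602.5 -67.3 110. ]
[ 246  143   23   97 1961] [677.6 -17.8 110. ] [664.2 -18.7 110. ] [672.8 -46.8 110. ]
```

The rib is centred at x≈670, right between the fingers, so I'll go down and grip.

Call:
play_rows([
  [0, 0, -25, 0, 0, 0],
  [0, 0, -25, 0, 0, 0],
  [0, 0, -15, 0, 0, 0],
  [0, 0, -8, 0, 0, 0],
  [0, 0, 0, 0, 0, 0],
  [0, 0, 0, 0, 0, 0],
])

```text
clock: 18.03
position: [670.4, -0.9, 106.9]
ee_rot: [0.731, -0.683, 0.0, -0.0]
contact_force: [0.2, -1.2, 1.0]
gripper_width: 51.1
grasp_force: 0.0
```

Call:
play_rows([
  [0, 0, 0, 0, 0, 0],
  [0, 0, 0, 0, 0, 0],
  [0, 0, 0, 0, 0, 0],
  [0, 0, 0, 0, 0, 0],
  [0, 0, 0, 0, 0, 0],
  [0, 0, 0, 0, 0, 0],
  [0, 0, 0, 0, 0, 0],
  [0, 0, 0, 0, 0, 0],
  [0, 0, 0, 0, 0, 0],
], gripper=0)

```text
clock: 18.78
position: [670.7, -0.7, 107.8]
ee_rot: [0.731, -0.683, 0.001, -0.001]
contact_force: [0.0, 1.0, 5.5]
gripper_width: 12.8
grasp_force: 61.1
```

Call:
play_rows([
  [-6, -0.4, 0, 0, 0, 0],
  [-12, -0.8, 0, 0, 0, 0],
  [-15, -1, 0, 0, 0, 0],
  [-15, -1, 0, 0, 0, 0],
  [-15, -1, 0, 0, 0, 0],
  [-15, -1, 0, 0, 0, 0],
  [-15, -1, 0, 0, 0, 0],
  [-15, -1, 0, 0, 0, 0],
  [-12, -0.8, 0, 0, 0, 0],
  [-12, -0.8, 0, 0, 0, 0],
  [-8, -0.5, 0, 0, 0, 0],
  [-4, -0.3, 0, 0, 0, 0],
  [0, 0, 0, 0, 0, 0],
  [0, 0, 0, 0, 0, 0],
  [0, 0, 0, 0, 0, 0],
])

```text
clock: 20.03
position: [526.4, -10.0, 107.7]
ee_rot: [0.731, -0.683, 0.001, -0.001]
contact_force: [-2.0, 2.4, 9.0]
gripper_width: 13.0
grasp_force: 61.5
```

Now I'll creep to the end stop and watch the force.

Call:
play_rows([
  [-2, -0.1, 0, 0, 0, 0],
  [-2, -0.1, 0, 0, 0, 0],
  [-1.5, -0.1, 0, 0, 0, 0],
  [0, 0, 0, 0, 0, 0],
  [0, 0, 0, 0, 0, 0],
])

```text
clock: 20.45
position: [521.7, -10.2, 107.7]
ee_rot: [0.731, -0.683, 0.001, -0.002]
contact_force: [0.2, 1.5, 7.3]
gripper_width: 12.8
grasp_force: 61.3
```

Call:
play_rows([
  [-1.5, -0.1, 0, 0, 0, 0],
  [-1, -0.1, 0, 0, 0, 0],
  [0, 0, 0, 0, 0, 0],
  [0, 0, 0, 0, 0, 0],
])

```text
clock: 20.78
position: [519.4, -10.4, 107.7]
ee_rot: [0.731, -0.683, 0.001, -0.002]
contact_force: [0.3, 2.2, 6.6]
gripper_width: 12.9
grasp_force: 61.3
```

Call:
play_rows([
  [-1, -0.1, 0, 0, 0, 0],
  [-1, -0.1, 0, 0, 0, 0],
  [0, 0, 0, 0, 0, 0],
  [0, 0, 0, 0, 0, 0],
])

```text
clock: 21.12
position: [518.9, -10.4, 107.8]
ee_rot: [0.731, -0.682, 0.002, -0.003]
contact_force: [5.6, 0.8, 4.3]
gripper_width: 12.9
grasp_force: 60.9
```

Call:
play_rows([
  [-1, -0.1, 0, 0, 0, 0],
  [-0.5, 0, 0, 0, 0, 0],
  [0, 0, 0, 0, 0, 0],
  [0, 0, 0, 0, 0, 0],
])

```text
clock: 21.45
position: [518.8, -10.4, 107.8]
ee_rot: [0.731, -0.682, 0.003, -0.004]
contact_force: [9.8, -0.3, 0.9]
gripper_width: 12.8
grasp_force: 60.5
```

The cover has hit its end stop: the force is building and the position no longer changes. I'll release and retreat.

Call:
play_rows([
  [0, 0, 0, 0, 0, 0],
  [0, 0, 0, 0, 0, 0],
  [0, 0, 0, 0, 0, 0],
  [0, 0, 0, 0, 0, 0],
  [0, 0, 0, 0, 0, 0],
  [0, 0, 15, 0, 0, 0],
  [0, 0, 30, 0, 0, 0],
  [0, 0, 35, 0, 0, 0],
  [0, 0, 35, 0, 0, 0],
  [0, 0, 35, 0, 0, 0],
  [0, -35, 10, 0, 0, 0],
  [0, -35, 0, 0, 0, 0],
  [0, -35, 0, 0, 0, 0],
  [0, -35, 0, 0, 0, 0],
  [0, -35, 0, 0, 0, 0],
  [0, -35, 0, 0, 0, 0],
  [0, -35, 0, 0, 0, 0],
  [0, 0, 0, 0, 0, 0],
  [0, 0, 0, 0, 0, 0],
], gripper=0.6)

```text
clock: 23.03
position: [513.7, -257.8, 265.5]
ee_rot: [0.729, -0.684, -0.001, 0.0]
contact_force: [-0.9, 0.2, 0.1]
gripper_width: 51.6
grasp_force: 0.0
```

```bash
python3 - <<'E'
from h import *
c=get_image("top");cv2.imwrite("pics/end.png",cv2.resize(c["image"][70:280,80:430],None,fx=2.2,fy=2.2,interpolation=cv2.INTER_CUBIC)[:,:,::-1])
E
```

```text
(no output)
```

View pics/end.png

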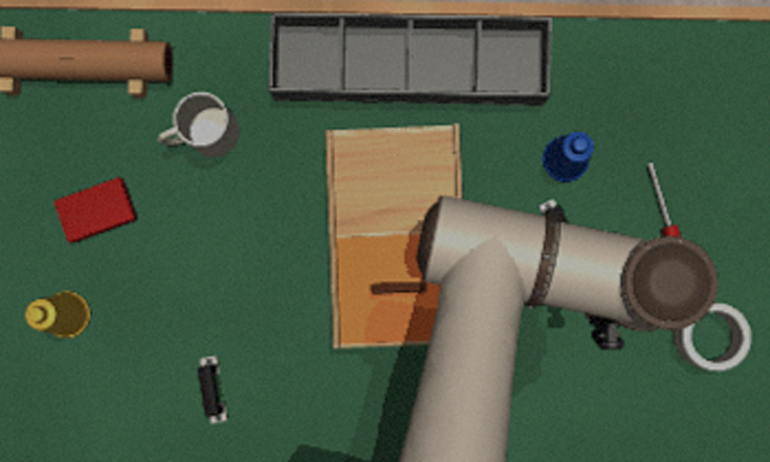

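The cover reaches the front edge of the box (row ~345), so it is fully shut. Everything else in view is where it was, and the robot is clear.

```bash
python3 -c "
from bench import job_done
print(job_done())"
```

```text
the job is handed in; nothing more can be done
None
```

The two 130 mm handles are upright, side by side in the bay, and the cover is slid shut to its stop. I handed the job in at about 23 s of the 64 s allowed, and I didn't touch the other items.

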